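# Set the steam screen and hold the vent fan's key switch on

## Task

Take the dark wooden steam screen out of its rack and lean it, standing on its long edge on the counter and about centred, against the low steel rail on the side away from the robot, then let go of it. Next take the red key from its wooden block, push it fully home in the brass cylinder of the grey key switch, rocking it gently left and right to get past the sticky tumblers, and turn it a quarter turn clockwise against its return spring. The fan runs only while the key is held, so finish still gripping the key with the switch fully turned and the screen still leaning; leave the salt pig, bowl, scoop and jar where they are.

Things in the scene. Friction and masses are not known exactly. Their poses are not given: they have to be found in the camera images.
- screen: dark brown wooden board, 180 long (its y), 10 thick (its x), 150 tall (its z), 0.2 kg or so; origin at the centre of its bottom long edge face. Starts upright in the rack, foot 6 above the counter
- rack: fixed pale wood rack, 60 x 200 x 40 mm; a slot 13 wide and 34 deep along its y holds the screen upright (the screen's top is 156 above the counter; it lifts straight up out of the slot). Origin on the counter under its centre
- rail: fixed low steel rail: round bar 12 mm thick, 220 long along its y, axis 80 above the counter, straight above the origin (on the counter under the bar's middle); a post at each end, with a foot 4 high from 40 behind (-x) to 10 in front (+x). Its +x points away from the robot: the screen goes on the +x side, its top leaning back towards -x on the bar
- key: red key, 82 mm tall, upright: steel blade 6 thick (its x) by 16 wide (its y) by 36 long, above it a red plastic bow 12 thick (x) by 34 wide (y) by 46 tall, whose lower edge is the shoulder. Origin at the blade's lower tip, z up to the bow; works either way round (half turn about z). Starts in the block with the bow resting on the block's top
- key_block: fixed wooden block 50 x 60 x 40 mm with a loose keyhole holding the key upright; origin on the counter under its centre
- switch_box: fixed grey box 100 x 100 x 70 mm, brass key cylinder (38 across) flush in its top; origin on the counter under its centre. Cylinder at 0: the slot's long side lies along the box's y. Two sticky tumbler discs inside (16.5 and 26 below the top) each stop the tip until the key, pushed lightly (5 N), is rocked within 0.12 rad of the disc's own angle, up to 0.4 rad either way; passed discs turn with the key
- keyhole (a point): centre of the key slot at the cylinder's top face, 70 above the counter, axes as the box's. Slot 8 x 18 mm, flared at the mouth to about 14 x 24, vertical: fully home the key's shoulder rests on the top face (key origin 36 below this point)
- cylinder (a joint): turn of the cylinder in rad, clockwise seen from above positive; rests near 0, can be rocked to -0.6, firm stop at 1.57 (a quarter turn, fan on). A return spring (about 0.2 N m at the stop, plus 0.1 N m rubbing of the discs) turns it back when released
- salt_pig: white ceramic salt pig, 112 across, 120 tall, loose; origin under its centre; leave alone
- amber_bowl: amber glass bowl, 130 across, 55 tall, loose; origin under its centre; leave alone
- scoop: blue plastic scoop, 75 x 55 x 32 with a handle to 127 from its origin along -x, loose; origin under its bowl; leave alone
- chili_jar: jar with red lid, 70 across, 110 tall, loose; origin under its centre; leave alone
Mind the look-alikes: they are no part of the job. There is more than one size of the screen; the job needs the smaller.

How it is judged:
On the way, in this order (a step that is already met when the one before it is completed fails the run):
1. the screen leans against the far side of the rail, standing on the counter, let go (angle between screen's own z axis and vertical between 0.12 and 0.7 rad and height (world z) of screen below 0.012 m and contact force between screen and rail above 0.05 N and x of screen in the frame of rail above 0.01 m and y of screen in the frame of rail between -0.06 and 0.06 m and angle between the y axis of screen and the y axis of rail, either way round below 0.3 rad and contact force between screen and the arm below 0.05 N and contact force between screen and the fingers below 0.05 N and linear speed of screen below 0.02 m/s), for 0.3 s.
2. the key is fully home in the cylinder, before it is turned (z of key in the frame of switch_box below 0.0365 m and horizontal distance between key and keyhole below 0.005 m and angle between key's own z axis and vertical below 0.12 rad and value of joint cylinder below 0.75 rad), for 0.05 s.
3. the cylinder is turned a quarter clockwise with the key (z of key in the frame of switch_box below 0.0365 m and horizontal distance between key and keyhole below 0.005 m and angle between key's own z axis and vertical below 0.12 rad and value of joint cylinder above 1.3 rad), for 0.3 s.
At the end, for the whole second after the job is handed in: Screen: foot on the counter, leaning 7-40 degrees on the rail's far side, touching it, centred within 60 mm, parallel within 17 degrees, untouched. Key: home within 2.5 mm, upright within 7 degrees, gripped, cylinder past 1.3 rad (stop 1.57) (all of step 1 and all of step 3 and contact force between key and the fingers above 2 N); the arm keeps its last pose, push and grip.
It fails at once if the salt pig is pushed away (30 mm) (distance of salt_pig from where it was at the start of the episode above 0.03 m).
It fails at once if the amber bowl is pushed away (30 mm) (distance of amber_bowl from where it was at the start of the episode above 0.03 m).
It fails at once if the scoop is pushed away (30 mm) (distance of scoop from where it was at the start of the episode above 0.03 m).
It fails at once if the jar is pushed away (30 mm) (distance of chili_jar from where it was at the start of the episode above 0.03 m).
It also fails if it takes over 67 s, if anything falls off the work surface, if the arm or the gripper's body presses on something with over 40 N, if the wrist force passes 120 N, or if a joint passes its speed limit or range.

## Robot

A 6-joint arm with a two-finger parallel gripper is mounted at the origin on the work surface. World frame = base frame: x ahead of the robot, y to its left, z up, the work surface at z = 0. Lengths are in m, angles in rad, forces in N, time in s.
With the tool pointing down it reaches from about 0.375 to 0.925 m from the base axis. Payload 5.7 kg.
Tool frame: the origin (TCP) lies midway between the tips of the shut fingers; the grasp point (between the pads) lies 19 mm behind it (arm.tcp_to_grasp is the distance from the TCP to the grasp point, in m); z points along the fingers, y is the line along which they close (so a half turn about z gives the same grasp; the last joint's range is limited). The gripper opens to 88 mm and grips with 3 to 60 N. Pads are 20 mm wide; open, the fingers measure 115 mm over their backs; the gripper's body (75 mm by 178 mm) begins 61 mm behind the grasp point.
Start: joints at [-1.386, 0.359, 1.51, -0, 1.272, -0.115], TCP at [0.177, -0.573, 0.223] pointing down, gripper open.
Joint ranges: [-2.97, 2.97], [-1.01, 2.36], [0.21, 2.38], [-0.96, 4.11], [0.2, 2.71], [-2.98, 2.98]. Speed limits (rad/s): [2.39, 2.39, 3.14, 3.14, 3.14, 3.14].

## Interface

Orientations are given as [roll, pitch, yaw] about the fixed x, y, z axes, in that order (R = Rz(yaw) Ry(pitch) Rx(roll)).
In Python, from bench import sensors, viewer, job, arm gives the robot as it stands.
- The arm moves only by the shell command python3 -m inch 'ROWS' [OPENING] [FORCE]. ROWS is JSON, a list of rows, each an object with "travel": the shift along the tool's x, y, z normalised to -1 to 1, where 1 is 0.4 m, a list of three; "yaw": the turn about the tool's z normalised to -1 to 1, where 1 is 45 degrees. A call has 1 to 8 rows; each row is the pose to reach, as a shift and turn from the pose commanded when the call began, along the tool's axes at that moment; what a row does not reach only later rows make up. A row lasts 1/8 s, in which the tool goes at most 62.5 mm and 10.7 degrees, less where a joint would pass 70% of its speed; a pose out of reach is approached as far as the arm can. A call with a number of a shift or a turn outside -1 to 1 is refused whole. A call with a gripper value outside its range is refused whole. OPENING is the opening, from 0 (shut) to 1 (fully open), set as the call begins (- or left out, the last holds). The fingers move at their own pace and stop on an object; FORCE is the grip in N (left out, the last holds). Time passes only in rows, so rows that repeat a pose let the fingers close. It gives the time, the measured TCP pose, the force, the opening and the grip force at its end, in the units of the state.
- sensors.get_obs(): the state, without advancing time (a new reading comes with each control period).
- viewer.grab_frame(name): name is "scene" or "top" or "wrist"; returns a dict with "frame" (480x640x3 uint8, red, green, blue), "range_z" (480x640 float32, m along the optical axis (not along the pixel's ray), 0 where there is no reading), "intrinsics" (3x3 intrinsics, pixels), "rvec" (rotation vector, rad) and "tvec" (3), from world to camera coordinates, as OpenCV has them. Camera axes: x right, y down, z forward; pixel columns grow to the right and rows downward; lengths in m; the calibration is good to about 2 mm. The wrist camera is an equidistant fisheye: a pixel r from the principal point sees the ray r / f radians off the axis. A picture is of the moment at which its call begins.
- job.sign_off(): hands the job in; it is judged then, once.
The state is a dict: "time_s": time; "joints": joint angles; "joint_vel": joint speeds; "joint_torque": joint torques, N m; "eef_pos": TCP position; "tool_rot": TCP orientation; "contact_force": force on the tool from outside, world axes, zero at the start; "ft_torque": the same for the moment, N m; "grip_width": opening from 0.0 (shut) to 1.0 (fully open); "grasp_force": force on a finger pad.
Only numpy, scipy, OpenCV 4.12 (cv2) and the standard library are available. Lean on these libraries where they do the work, as an engineer would, in place of code of your own. Each camera call takes 0.05 s, during which the arm holds its last target. There are 200 camera calls.

## Working session

There is one attempt and no reset: what is moved stays moved. The work goes in short steps, Python scripts to look and compute and a shell command to move; the robot and the scene stay as the last step left them, time stands still between calls to the robot, and variables do not carry over. Pictures are saved under pics/ and viewed, at most 11 in all, crops included, and the job is handed in when it is done.

```bash
ls; mkdir -p pics
cat > h.py <<'E'
import numpy as np, cv2
from bench import sensors, viewer, job, arm
def grab(n):
    d=viewer.grab_frame(n); d['R']=cv2.Rodrigues(np.array(d['rvec'],float))[0]; d['t']=np.array(d['tvec'],float).reshape(3); d['K']=np.array(d['intrinsics']); return d
def pts(d, fish=False):
    """world point per pixel from range_z"""
    K=d['K']; v,u=np.mgrid[0:480,0:640]; x=(u-K[0,2])/K[0,0]; y=(v-K[1,2])/K[1,1]
    if fish:
        r=np.hypot(x,y)+1e-9; s=np.tan(np.minimum(r,1.5))/r; x=x*s; y=y*s
    z=d['range_z']; P=np.stack([x*z,y*z,z],-1)
    return (P-d['t'])@d['R']
def save(d,name,crop=None,scale=1):
    im=d['frame'][:,:,::-1]
    if crop: im=im[crop[1]:crop[3],crop[0]:crop[2]]
    cv2.imwrite('pics/'+name,cv2.resize(im,None,fx=scale,fy=scale,interpolation=cv2.INTER_CUBIC))
E
python3 - <<'E'
from h import *
import pickle
o=sensors.get_obs(); print(o)
for n in('top','scene'):
    d=grab(n); save(d,n+'0.png'); pickle.dump(d,open(n+'0.pkl','wb')); print(n,d['K'],-d['R'].T@d['t'],d['R'][2])
E
```

```text
pics
{'time_s': 0.0, 'joints': array([-1.38606958e+00,  3.59516506e-01,  1.51144683e+00,  9.19009353e-06,
        1.27248629e+00, -1.15082032e-01]), 'joint_vel': array([ 0.00180877, -0.00097288,  0.00065491,  0.00144578,  0.00257309,
        0.00211945]), 'joint_torque': array([-3.25755202e-03, -5.15386820e+01, -2.70724332e+01,  6.71258429e-02,
        3.50221829e-02, -1.29829473e-04]), 'eef_pos': array([ 0.17707955, -0.57254268,  0.22179727]), 'tool_rot': array([-3.13974898e+00, -2.21953077e-04,  2.99805861e-01]), 'contact_force': array([0.6868384 , 0.57334568, 0.21372272]), 'ft_torque': array([ 0.00274024, -0.01200346,  0.02882297]), 'grasp_force': 0.0, 'grip_width': 0.9993619615707046}
top [[596.50215256   0.         325.76060545]
 [  0.         596.50215256 228.17716335]
 [  0.           0.           1.        ]] [ 0.21167132 -0.00320911  1.32107666] [ 2.28911144e-01  7.54078897e-04 -9.73447030e-01]
scene [[566.54301391   0.         330.11035817]
 [  0.         566.54301391 245.18798115]
 [  0.           0.           1.        ]] [1.36016682 0.12958669 0.85996797] [-0.72770624 -0.0960025  -0.67913706]
```

View pics/top0.png

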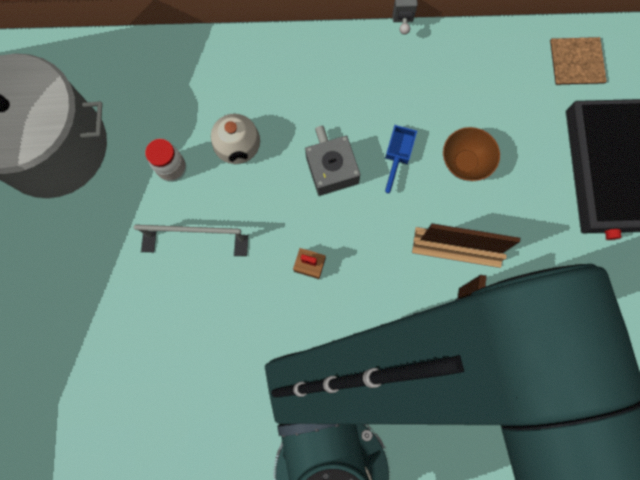

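View pics/scene0.png

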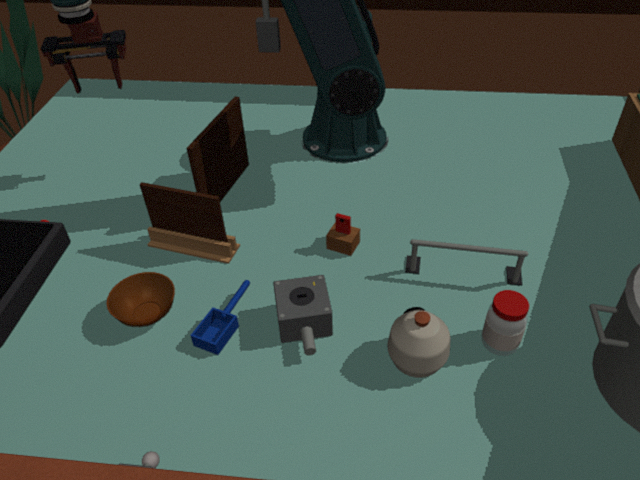

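Top view: the small screen sits in the rack at (465,245), the key block at (309,262), the rail at (190,232), the switch at (332,163), the salt pig at (236,138), the jar at (163,158), the scoop at (400,155) and the bowl at (471,153).

- **Screen candidates:** the small board in the pale rack, scene (185,212), and a larger dark board behind it, scene (220,155). I choose the one in the rack.
- **Red candidates:** the key at scene (342,224), the jar lid at (510,305), and the red knob on the tray at top (612,234). I choose the one in the wooden block.

Run:
```python
from h import *
import pickle
for n in('top','scene'):
    d=pickle.load(open(n+'0.pkl','rb')); P=pts(d); d['P']=P
    hsv=cv2.cvtColor(d['frame'],cv2.COLOR_RGB2HSV)
    def stat(name,x0,y0,x1,y1,zlo,zhi,mask=None):
        Q=P[y0:y1,x0:x1]; m=(Q[...,2]>zlo)&(Q[...,2]<zhi)&(d['range_z'][y0:y1,x0:x1]>0)
        if mask is not None: m&=mask[y0:y1,x0:x1]
        q=Q[m]
        if len(q)<5: print(n,name,'few',len(q)); return
        r=cv2.minAreaRect((q[:,:2]*1000).astype(np.float32)); print(n,name,len(q),'med',q.mean(0).round(3),'z',np.percentile(q[:,2],[5,50,95]).round(3),'rect',np.round(r[0],1),np.round(r[1],1),round(r[2],1))
    red=((hsv[...,0]<6)|(hsv[...,0]>174))&(hsv[...,1]>180)&(hsv[...,2]>90)
    B={'top':dict(screen=(405,215,530,275),rack=(405,215,530,275),bar=(130,215,255,245),box=(300,125,365,200),key=(285,240,335,285),block=(285,240,335,285)),
       'scene':dict(screen=(135,175,240,265),rack=(135,175,245,270),bar=(400,235,535,265),box=(265,265,340,345),key=(320,205,370,260),block=(320,205,370,260))}[n]
    stat('counter',*( (40,20,600,220) if n=='top' else (150,260,400,450)),-.01,.01)
    stat('screentop',*B['screen'],.148,.17); stat('screen',*B['screen'],.05,.17)
    stat('rack',*B['rack'],.034,.046); stat('bar',*B['bar'],.072,.1); stat('box',*B['box'],.064,.076)
    stat('keytop',*B['key'],.078,.095,red); stat('key',*B['key'],.05,.1); stat('block',*B['block'],.035,.044)
```

```text
top counter 90833 med [ 0.799 -0.009 -0.   ] z [-0.005 -0.     0.005] rect [799.7   7.9] [1386.2  514.2] 88.4
top screentop 507 med [ 0.468 -0.3    0.155] z [0.15  0.155 0.159] rect [ 468.7 -299.5] [178.3  11.8] 78.8
top screen 1521 med [ 0.466 -0.298  0.119] z [0.058 0.126 0.158] rect [ 467.9 -300. ] [180.6  12.7] 78.9
top rack 576 med [ 0.461 -0.29   0.039] z [0.035 0.039 0.044] rect [ 465.1 -294.6] [199.4  33.9] 76.2
top bar 599 med [0.509 0.295 0.084] z [0.079 0.084 0.089] rect [509.8 295.4] [230.5  13.9] 86.0
top box 1881 med [ 0.657 -0.02   0.069] z [0.065 0.069 0.073] rect [657.7 -19.7] [101.4 100.6] 15.6
top keytop 87 med [0.437 0.037 0.085] z [0.081 0.085 0.09 ] rect [437.9  36.6] [32.3 12.3] 71.8
top key 128 med [0.436 0.037 0.079] z [0.057 0.084 0.089] rect [437.7  37.1] [33.9 13. ] 69.2
top block 460 med [0.437 0.037 0.04 ] z [0.036 0.039 0.043] rect [438.4  37. ] [60.9 50.4] 72.5
scene counter 41419 med [ 0.747 -0.061  0.   ] z [-0.002  0.     0.003] rect [713.4 -89.9] [443.8 544.4] 5.1
scene screentop 493 med [ 0.471 -0.298  0.155] z [0.149 0.156 0.159] rect [ 467.3 -299.5] [180.8  18.1] 79.0
scene screen 3604 med [ 0.456 -0.295  0.106] z [0.055 0.105 0.156] rect [ 400.  -317.5] [235.3 166.6] 14.3
scene rack 756 med [ 0.461 -0.288  0.04 ] z [0.035 0.041 0.045] rect [ 405.  -251.4] [190.3 257.2] 58.3
scene bar 721 med [0.512 0.297 0.083] z [0.077 0.084 0.088] rect [511.  295.2] [231.4  14.5] 85.8
scene box 2196 med [ 0.663 -0.019  0.07 ] z [0.067 0.07  0.072] rect [658.1 -19.2] [103.5 101.3] 14.9
scene keytop 42 med [0.439 0.037 0.086] z [0.083 0.086 0.088] rect [438.9  37.3] [30.4 10.8] 72.2
scene key 237 med [0.442 0.038 0.072] z [0.053 0.073 0.087] rect [439.9  38.1] [32.7 14.7] 70.2
scene block 348 med [0.446 0.038 0.04 ] z [0.036 0.04  0.043] rect [438.4  37.1] [61.7 56.2] 70.7
```

Run:
```python
from h import *
import pickle
a=pickle.load(open('scene0.pkl','rb')); b=pickle.load(open('top0.pkl','rb'))
f=lambda d,c:cv2.resize(d['frame'][c[1]:c[3],c[0]:c[2],::-1],(400,300),interpolation=cv2.INTER_CUBIC)
im=np.vstack([np.hstack([f(a,(125,165,265,270)),f(a,(310,195,390,255))]),np.hstack([f(b,(400,210,540,315)),f(a,(260,260,340,320))])])
cv2.imwrite('pics/crop1.png',im)
```

```text
(no output)
```

View pics/crop1.png

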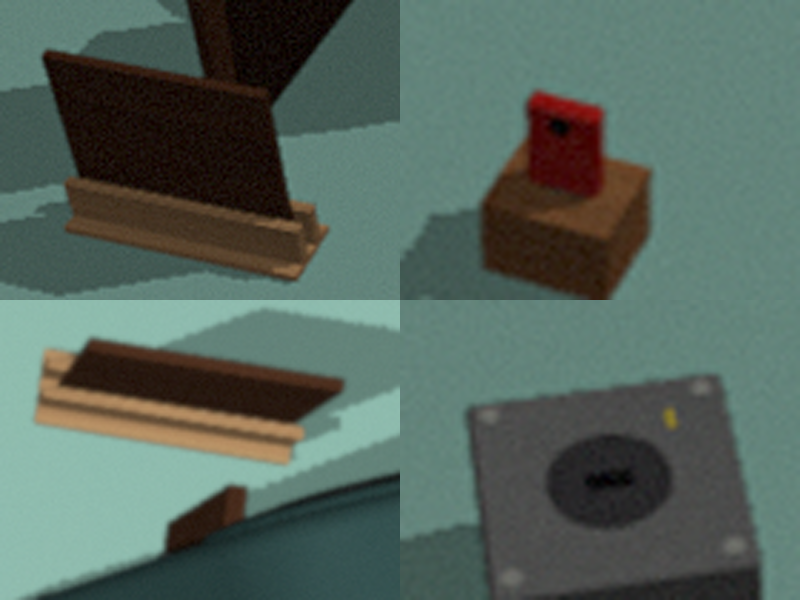

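The crop confirms the thin 180 mm board in the pale rack, and the red key upright in its block (scene about (342,224)). The slot lies along the box's roughly +y edge. The big board close to the rack could foul the gripper body, so I'll measure it and compute the first move.

```bash
cat >> h.py <<'E'
def go(x,y,z,yawdeg):
    """shift/turn in tool units from the measured pose to a target TCP pose"""
    from scipy.spatial.transform import Rotation as Ro
    o=sensors.get_obs(); R=Ro.from_euler('xyz',o['tool_rot']).as_matrix()
    s=R.T@(np.array([x,y,z])-o['eef_pos'])/0.4
    cur=np.degrees(np.arctan2(R[1,0],R[0,0])); a=(cur-yawdeg+180)%360-180
    print('t',round(o['time_s'],2),'travel',s.round(4),'yaw',round(a/45,4),'| cur',o['eef_pos'].round(4),'yaw',round(cur,2),'F',np.round(o['contact_force'],1),'grip',round(o['grip_width'],3),round(o['grasp_force'],1))
E
python3 - <<'E'
from h import *
import pickle
d=pickle.load(open('scene0.pkl','rb')); P=pts(d)
q=P[95:205,190:252].reshape(-1,3); q=q[(q[:,2]>.05)&(q[:,0]<.44)&(q[:,2]<.3)&(q[:,0]>.1)]
print(q.min(0),q.max(0)); t=q[q[:,2]>q[:,2].max()-.02]; print(cv2.minAreaRect((t[:,:2]*1000).astype(np.float32)))
print(cv2.minAreaRect((q[:,:2]*1000).astype(np.float32)))
go(.468,-.2995,.28,78.8)
E
```

```text
[ 0.1426459  -0.30411594  0.05001143] [ 0.38131642 -0.23868497  0.20258855]
((261.4181213378906, -271.0958251953125), (17.73134994506836, 241.8750762939453), 77.31117248535156)
((261.69549560546875, -270.6800842285156), (18.664382934570312, 244.91281127929688), 77.31117248535156)
t 0.1 travel [ 0.8966 -0.4378 -0.1444] yaw -1.3694 | cur [ 0.177  -0.5726  0.2219] yaw 17.18 F [ 1.1 -0.2 -0.3] grip 0.999 0.0
```

```bash
python3 -m inch '[{"travel":[0.13,-0.065,-0.15],"yaw":-0.2},{"travel":[0.26,-0.13,-0.15],"yaw":-0.4},{"travel":[0.39,-0.2,-0.15],"yaw":-0.6},{"travel":[0.52,-0.26,-0.15],"yaw":-0.8},{"travel":[0.65,-0.32,-0.15],"yaw":-1},{"travel":[0.78,-0.38,-0.15],"yaw":-1},{"travel":[0.897,-0.438,-0.144],"yaw":-1},{"travel":[0.897,-0.438,-0.144],"yaw":-1}]' 0.6 30; python3 -c "
from h import *
go(.468,-.2995,.2,78.8)"
```

```text
time_s: 1.1
eef_pos: [0.4701, -0.297, 0.2796]
tool_rot: [-3.141, -0.001, 1.09]
contact_force: [-0.6, -0.6, 0.0]
grip_width: 0.605
grasp_force: 0.0
t 1.1 travel [-0.0081 -0.0015  0.1991] yaw -0.3634 | cur [ 0.4701 -0.297   0.2796] yaw 62.45 F [-0.6 -0.6  0. ] grip 0.605 0.0
```

```bash
python3 -m inch '[{"travel":[-0.004,-0.002,0.1],"yaw":-0.2},{"travel":[-0.008,-0.002,0.2],"yaw":-0.363},{"travel":[-0.008,-0.002,0.2],"yaw":-0.363},{"travel":[-0.008,-0.002,0.2],"yaw":-0.363}]'; python3 -c "
from h import *
d=grab('wrist'); save(d,'w1.png'); P=pts(d,True); print(d['K'],-d['R'].T@d['t'])
g=(P[...,2]>.146)&(P[...,2]<.166)&(abs(P[...,0]-.468)<.08)&(abs(P[...,1]+.3)<.12)&(d['range_z']>0)
q=P[g]; print(len(q),q.mean(0),cv2.minAreaRect((q[:,:2]*1000).astype(np.float32)))
go(.468,-.2995,.13,78.8)"
```

```text
time_s: 1.6
eef_pos: [0.4661, -0.3033, 0.2013]
tool_rot: [3.141, 0.001, 1.367]
contact_force: [-0.2, -0.7, -0.1]
grip_width: 0.6
grasp_force: 0.0
[[371.64829954   0.         316.41400386]
 [  0.         371.64829954 243.95327992]
 [  0.           0.           1.        ]] [ 0.47979175 -0.23557884  0.36280685]
4174 [ 0.47230357 -0.27976029  0.15542418] ((468.05352783203125, -300.6521911621094), (179.3527374267578, 9.993141174316406), 78.73651885986328)
t 1.65 travel [0.0108 0.001  0.1797] yaw -0.0098 | cur [ 0.4666 -0.3035  0.2019] yaw 78.36 F [-0.1 -0.4  0.5] grip 0.598 0.0
```

View pics/w1.png

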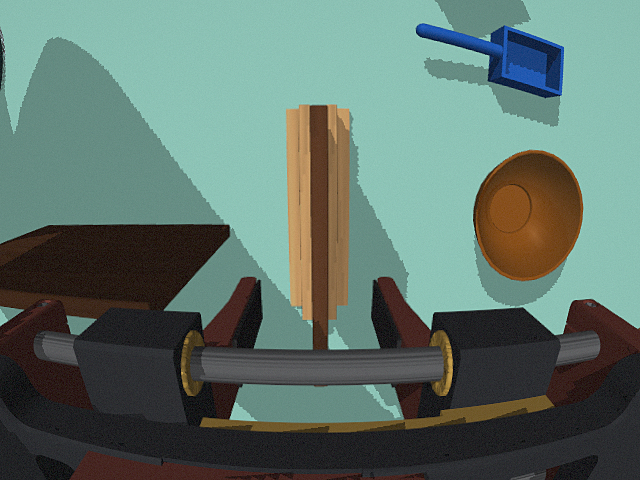

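The wrist view shows the board at column 320 midway between the open fingers, and its measured size (179 x 10, top at 0.155) matches. Next: descend, grip, lift.

```bash
python3 -m inch '[{"travel":[0.008,0.001,0.09],"yaw":-0.01},{"travel":[0.008,0.001,0.18],"yaw":-0.01},{"travel":[0.008,0.001,0.18],"yaw":-0.01},{"travel":[0.008,0.001,0.18],"yaw":-0.01}]' - 30; python3 -m inch '[{"travel":[0,0,0],"yaw":0},{"travel":[0,0,0],"yaw":0},{"travel":[0,0,0],"yaw":0},{"travel":[0,0,0],"yaw":0},{"travel":[0,0,0],"yaw":0},{"travel":[0,0,0],"yaw":0}]' 0 35; python3 -c "
from h import *
go(.468,-.2995,.27,78.8)"
```

```text
time_s: 2.15
eef_pos: [0.4682, -0.3004, 0.1302]
tool_rot: [3.139, 0.001, 1.377]
contact_force: [0.0, 0.4, 1.1]
grip_width: 0.606
grasp_force: 0.0
time_s: 2.9
eef_pos: [0.4672, -0.2993, 0.1283]
tool_rot: [3.141, -0.0, 1.378]
contact_force: [0.0, -0.3, 0.3]
grip_width: 0.108
grasp_force: 35.0
t 2.9 travel [-1.000e-04  2.100e-03 -3.543e-01] yaw 0.0034 | cur [ 0.4672 -0.2993  0.1283] yaw 78.95 F [ 0.  -0.3  0.3] grip 0.108 35.0
```

```bash
python3 -m inch '[{"travel":[0,0,-0.08],"yaw":0},{"travel":[0,0,-0.2],"yaw":0},{"travel":[0,0,-0.35],"yaw":0},{"travel":[0.1,-0.006,-0.35],"yaw":0},{"travel":[0.22,-0.014,-0.35],"yaw":-0.04},{"travel":[0.36,-0.023,-0.35],"yaw":-0.08},{"travel":[0.5,-0.032,-0.35],"yaw":-0.12},{"travel":[0.62,-0.04,-0.35],"yaw":-0.157}]'; python3 -c "
from h import *
go(.5434,.2930,.27,86)"
```

```text
time_s: 3.9
eef_pos: [0.4981, -0.0507, 0.2677]
tool_rot: [-3.14, -0.0, 1.503]
contact_force: [0.1, -0.5, -2.1]
grip_width: 0.115
grasp_force: 35.0
t 3.9 travel [ 0.865   0.0546 -0.0054] yaw 0.0023 | cur [ 0.4981 -0.0507  0.2677] yaw 86.11 F [ 0.1 -0.5 -2.1] grip 0.115 35.0
```

```bash
python3 -m inch '[{"travel":[0.13,0.008,0],"yaw":0},{"travel":[0.27,0.017,0],"yaw":0},{"travel":[0.41,0.026,0],"yaw":0},{"travel":[0.55,0.035,0],"yaw":0},{"travel":[0.69,0.044,0],"yaw":0},{"travel":[0.79,0.05,0],"yaw":0},{"travel":[0.865,0.055,0],"yaw":0},{"travel":[0.865,0.055,0],"yaw":0}]'; python3 -c "
from h import *
go(.5434,.2930,.14,86)
d=grab('wrist'); save(d,'w2.png'); P=pts(d,True)
m=(d['range_z']>0)&(abs(P[...,1]-.3)<.16)
g=m&(P[...,2]>.07)&(P[...,2]<.1)&(abs(P[...,0]-.51)<.03); q=P[g]; print('bar',len(q),cv2.minAreaRect((q[:,:2]*1000).astype(np.float32)))
for lo,hi in((.27,.31),):
  g=m&(P[...,2]>lo)&(P[...,2]<hi)&(abs(P[...,0]-.543)<.02); q=P[g]; print('board',len(q),cv2.minAreaRect((q[:,:2]*1000).astype(np.float32)),np.percentile(q[:,2],[5,50,95]))
"
```

```text
time_s: 4.9
eef_pos: [0.5442, 0.2927, 0.2672]
tool_rot: [-3.14, 0.0, 1.504]
contact_force: [-0.1, -0.8, -3.4]
grip_width: 0.114
grasp_force: 35.0
t 4.9 travel [ 0.0008 -0.0015  0.318 ] yaw 0.0041 | cur [0.5442 0.2927 0.2672] yaw 86.19 F [-0.1 -0.8 -3.4] grip 0.114 35.0
bar 2416 ((509.92828369140625, 306.4388427734375), (208.06483459472656, 12.552374839782715), 85.88858032226562)
board 9272 ((544.0093383789062, 309.9393005371094), (30.594940185546875, 142.1772918701172), 3.9371049404144287) [0.28431084 0.29414218 0.30164252]
```

View pics/w2.png

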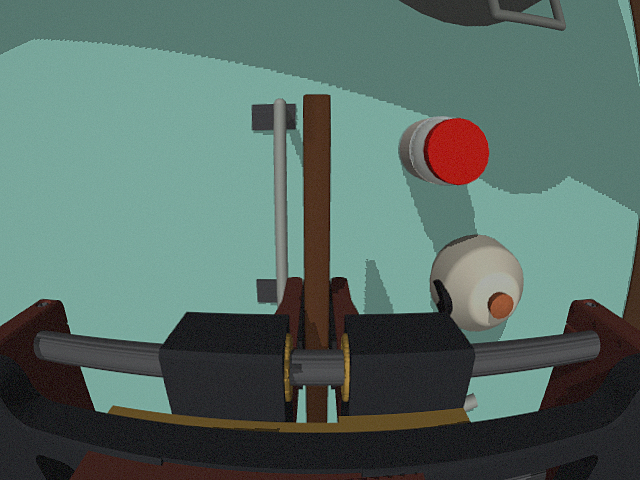

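The wrist view shows the board (column 316) hanging parallel to the bar (column 280), on its far side and clear of the jar and pig. Next: lower to just above the counter, then touch down.

```bash
python3 -m inch '[{"travel":[0,0,0.09],"yaw":0},{"travel":[0,0,0.19],"yaw":0},{"travel":[0,0,0.28],"yaw":0},{"travel":[0,0,0.335],"yaw":0},{"travel":[0,0,0.35],"yaw":0},{"travel":[0,0,0.355],"yaw":0},{"travel":[0,0,0.358],"yaw":0},{"travel":[0,0,0.361],"yaw":0}]'; python3 -c "
from h import *
go(.5434,.2930,.122,86)"
```

```text
time_s: 5.95
eef_pos: [0.5454, 0.2911, 0.1249]
tool_rot: [3.14, -0.001, 1.501]
contact_force: [1.5, 0.5, -2.8]
grip_width: 0.112
grasp_force: 35.0
t 5.95 travel [ 0.0045 -0.0054  0.0072] yaw 0.0006 | cur [0.5454 0.2911 0.1249] yaw 86.03 F [ 1.5  0.5 -2.8] grip 0.112 35.0
```

```bash
python3 -m inch '[{"travel":[0,0,0.004],"yaw":0},{"travel":[0,0,0.007],"yaw":0},{"travel":[0,0,0.01],"yaw":0},{"travel":[0,0,0.01],"yaw":0}]'; python3 -c "
from h import *
go(.5434,.2930,.122,86)"
```

```text
time_s: 6.45
eef_pos: [0.5455, 0.2905, 0.1223]
tool_rot: [3.14, 0.0, 1.502]
contact_force: [-3.6, -4.2, 12.9]
grip_width: 0.11
grasp_force: 35.0
t 6.45 travel [ 0.0059 -0.0058  0.0007] yaw 0.001 | cur [0.5455 0.2905 0.1223] yaw 86.04 F [-3.6 -4.2 12.9] grip 0.11 35.0
```

```bash
python3 -m inch '[{"travel":[0,0,0],"yaw":0},{"travel":[0,0,0],"yaw":0},{"travel":[0,0,0],"yaw":0},{"travel":[0,-0.01,0],"yaw":0},{"travel":[0,-0.02,0],"yaw":0},{"travel":[0,-0.03,0],"yaw":0},{"travel":[0,-0.04,0],"yaw":0},{"travel":[0,-0.05,0],"yaw":0}]' 0.35; python3 -m inch '[{"travel":[0,-0.008,0],"yaw":0},{"travel":[0,-0.016,0],"yaw":0},{"travel":[0,-0.024,0],"yaw":0},{"travel":[0,-0.032,0],"yaw":0},{"travel":[0,-0.04,0],"yaw":0},{"travel":[0,-0.048,0],"yaw":0}]';  python3 -c "
from h import *
go(.5434,.2930,.122,86)
d=grab('wrist'); save(d,'w3.png')
d=grab('scene'); save(d,'s3.png',(380,200,560,335),4)"
```

```text
time_s: 7.45
eef_pos: [0.5245, 0.2923, 0.1199]
tool_rot: [-3.142, -0.0, 1.502]
contact_force: [0.5, 0.2, -0.1]
grip_width: 0.347
grasp_force: 0.0
time_s: 8.2
eef_pos: [0.5055, 0.2936, 0.1199]
tool_rot: [3.141, -0.0, 1.501]
contact_force: [-1.2, -0.7, 0.6]
grip_width: 0.35
grasp_force: 0.0
t 8.2 travel [ 0.0051  0.0945 -0.0051] yaw 0.0005 | cur [0.5055 0.2936 0.1199] yaw 86.02 F [-1.2 -0.7  0.6] grip 0.35 0.0
```

View pics/s3.png

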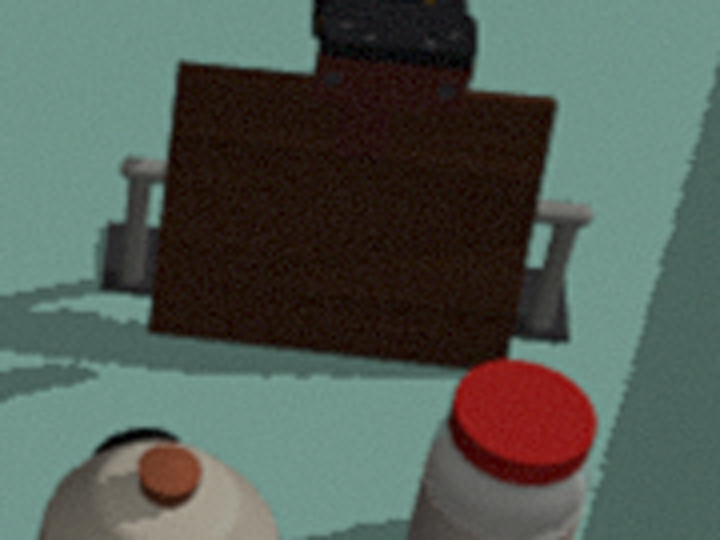

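The board leans back towards the bar with a finger in front, centred between the posts at (130,220) and (560,260). I'll check its angle with a plane fit.

```bash
cat >> h.py <<'E'
def lean():
    d=grab('scene'); P=pts(d); f=d['frame'].astype(int)
    m=(f.sum(-1)<150)&(f[...,0]>=f[...,2])&(P[...,2]>.02)&(P[...,2]<.1)&(abs(P[...,1]-.29)<.085)&(abs(P[...,0]-.54)<.06)
    q=P[m]; c=q.mean(0); n=np.linalg.svd(q-c,full_matrices=False)[2][2]; n*=np.sign(n[0])
    print('plane',len(q),'c',c.round(4),'n',n.round(3),'lean',np.arcsin(n[2]).round(3),'yaw',np.degrees(np.arctan2(n[1],n[0])).round(1),
     'y range',np.percentile(q[:,1],[1,99]).round(3),'foot x',(c[0]+n[2]/n[0]*c[2]).round(4),'rms',((q-c)@n).std().round(4)); return d
E
python3 -c "
from h import *
lean()"
```

```text
plane 3258 c [0.5311 0.2908 0.0607] n [ 0.953 -0.065  0.295] lean 0.299 yaw -3.9 y range [0.207 0.373] foot x 0.5498 rms 0.002
```

```bash
python3 -m inch '[{"travel":[0,0.012,0],"yaw":0},{"travel":[0,0.012,0],"yaw":0},{"travel":[0,0.012,-0.06],"yaw":0},{"travel":[0,0.012,-0.15],"yaw":0},{"travel":[0,0.012,-0.3],"yaw":0},{"travel":[0,0.012,-0.3],"yaw":0}]';  python3 -c "
from h import *
lean(); go(.438,.037,.2,71)"
```

```text
time_s: 9.1
eef_pos: [0.5138, 0.2947, 0.2451]
tool_rot: [3.133, -0.005, 1.501]
contact_force: [0.7, 0.0, -0.1]
grip_width: 0.347
grasp_force: 0.0
plane 3256 c [0.5311 0.291  0.0609] n [ 0.952 -0.065  0.298] lean 0.302 yaw -3.9 y range [0.207 0.373] foot x 0.5501 rms 0.0019
t 9.15 travel [-0.6539 -0.1408  0.1035] yaw 0.3338 | cur [0.5121 0.2939 0.2423] yaw 86.02 F [ 0.6  0.9 -0.3] grip 0.351 0.0
```

Screen leans at 0.30 rad, steady and untouched. Now to the key.

```bash
python3 -m inch '[{"travel":[-0.13,-0.03,0],"yaw":0.1},{"travel":[-0.26,-0.06,0],"yaw":0.2},{"travel":[-0.39,-0.085,0.03],"yaw":0.3},{"travel":[-0.52,-0.11,0.06],"yaw":0.334},{"travel":[-0.654,-0.141,0.1],"yaw":0.334},{"travel":[-0.654,-0.141,0.1],"yaw":0.334},{"travel":[-0.654,-0.141,0.1],"yaw":0.334}]';  python3 -c "
from h import *
d=grab('wrist'); save(d,'w4.png'); P=pts(d,True)
hsv=cv2.cvtColor(d['frame'],cv2.COLOR_RGB2HSV)
near=(abs(P[...,0]-.438)<.05)&(abs(P[...,1]-.037)<.05)
for lo,hi in((.078,.095),(.034,.046)):
  q=P[near&(P[...,2]>lo)&(P[...,2]<hi)]; print(len(q),q.mean(0).round(4),cv2.minAreaRect((q[:,:2]*1000).astype(np.float32)))
go(.438,.037,.2,71)"
```

```text
time_s: 10.02
eef_pos: [0.4357, 0.0364, 0.1992]
tool_rot: [-3.14, -0.0, 1.238]
contact_force: [0.6, 0.2, -0.6]
grip_width: 0.347
grasp_force: 0.0
681 [0.4379 0.0378 0.0849] ((437.90576171875, 37.06096649169922), (33.623783111572266, 12.38802719116211), 70.83079528808594)
2986 [0.4383 0.0392 0.0395] ((437.3408203125, 36.549949645996094), (60.529319763183594, 49.653831481933594), 71.60334014892578)
t 10.07 travel [ 0.0016  0.004  -0.001 ] yaw 0.0001 | cur [0.4363 0.0369 0.1996] yaw 71.0 F [0.2 0.  0.5] grip 0.348 0.0
```

View pics/w4.png

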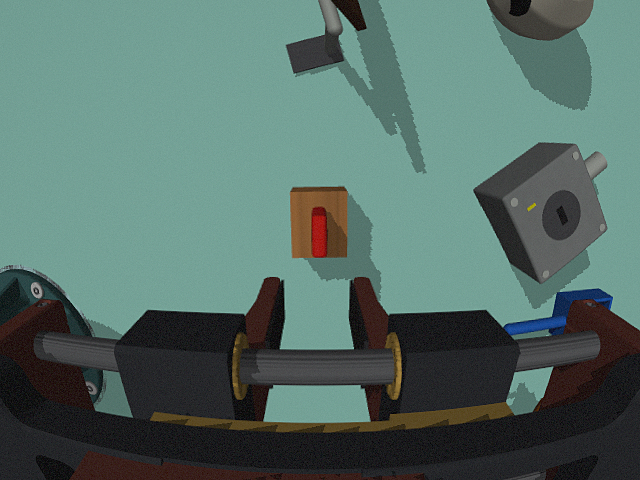

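The wrist view shows the key at (319,232) in line with and midway between the fingers, and the switch at (560,215). Measured bow 33.6 x 12.4 at yaw 70.8. Next: descend and grip.

```bash
python3 -m inch '[{"travel":[0.002,0.004,0.1],"yaw":0},{"travel":[0.002,0.004,0.2],"yaw":0},{"travel":[0.002,0.004,0.3],"yaw":0},{"travel":[0.002,0.004,0.383],"yaw":0},{"travel":[0.002,0.004,0.383],"yaw":0},{"travel":[0.002,0.004,0.383],"yaw":0}]'; python3 -c "
from h import *
go(.4379,.0371,.046,71)";  python3 -m inch '[{"travel":[0,0,0],"yaw":0},{"travel":[0,0,0],"yaw":0},{"travel":[0,0,0],"yaw":0},{"travel":[0,0,0],"yaw":0}]' 0 55; python3 -c "
from h import *
go(.4379,.0371,.25,71)"
```

```text
time_s: 10.82
eef_pos: [0.4388, 0.0372, 0.0474]
tool_rot: [3.141, -0.0, 1.241]
contact_force: [0.8, 0.3, -0.5]
grip_width: 0.345
grasp_force: 0.0
t 10.82 travel [-0.0009 -0.0021  0.0035] yaw 0.0018 | cur [0.4388 0.0372 0.0474] yaw 71.08 F [ 0.8  0.3 -0.5] grip 0.345 0.0
time_s: 11.32
eef_pos: [0.4386, 0.0364, 0.0476]
tool_rot: [3.14, -0.001, 1.239]
contact_force: [-0.4, 0.9, 6.9]
grip_width: 0.131
grasp_force: 55.0
t 11.32 travel [ 0.0014 -0.0014 -0.506 ] yaw -0.0005 | cur [0.4386 0.0364 0.0476] yaw 70.98 F [-0.4  0.9  6.9] grip 0.131 55.0
```

```bash
python3 -m inch '[{"travel":[0,0,-0.06],"yaw":0},{"travel":[0,0,-0.15],"yaw":0},{"travel":[0,0,-0.28],"yaw":0},{"travel":[0,0,-0.38],"yaw":0},{"travel":[0,0,-0.38],"yaw":0}]'; python3 -c "
from h import *
go(.658,-.0195,.2,105)"
```

```text
time_s: 11.95
eef_pos: [0.4402, 0.0362, 0.2018]
tool_rot: [3.135, -0.002, 1.239]
contact_force: [0.1, 0.1, -1.1]
grip_width: 0.134
grasp_force: 55.0
t 11.95 travel [0.0458 0.56   0.0086] yaw -0.7559 | cur [0.4402 0.0362 0.2018] yaw 70.99 F [ 0.1  0.1 -1.1] grip 0.134 55.0
```

```bash
python3 -m inch '[{"travel":[0.01,0.12,0],"yaw":-0.15},{"travel":[0.02,0.24,0],"yaw":-0.3},{"travel":[0.03,0.36,0],"yaw":-0.45},{"travel":[0.04,0.48,0],"yaw":-0.6},{"travel":[0.046,0.56,0],"yaw":-0.75},{"travel":[0.046,0.56,0.005],"yaw":-0.756},{"travel":[0.046,0.56,0.005],"yaw":-0.756},{"travel":[0.046,0.56,0.005],"yaw":-0.756}]'
cat > slot.py <<'E'
from h import *
import sys
d=grab('wrist'); save(d,sys.argv[1]); P=pts(d,True)
b=(abs(P[...,2]-.07)<.006)&(abs(P[...,0]-.658)<.08)&(abs(P[...,1]+.0195)<.08)
q=P[b]; print('box',len(q),q.mean(0).round(4),cv2.minAreaRect((q[:,:2]*1000).astype(np.float32)))
f=d['frame'].astype(float); g=f.sum(-1)
near=(np.hypot(P[...,0]-.658,P[...,1]+.0195)<.016)&(P[...,2]<.08)
# cast rays onto z=.07 for the slot mask
K=d['K']; v,u=np.mgrid[0:480,0:640]; x=(u-K[0,2])/K[0,0]; y=(v-K[1,2])/K[1,1]; r=np.hypot(x,y)+1e-9
ray=np.stack([x/r*np.sin(r),y/r*np.sin(r),np.cos(r)],-1)@d['R']; C=-d['R'].T@d['t']
Q=C+ray*((.07-C[2])/ray[...,2])[...,None]
near=(np.hypot(Q[...,0]-.658,Q[...,1]+.0195)<.017)&(P[...,2]<.08)
w=Q[near]; gg=g[near]; print('grey pct',np.percentile(gg,[2,10,25,50,75]))
th=(np.percentile(gg,3)+np.percentile(gg,80))/2; m=near&(g<th); s=Q[m]
print('slot',len(s),s.mean(0).round(4),cv2.minAreaRect((s[:,:2]*1000).astype(np.float32)))
# held key
hsv=cv2.cvtColor(d['frame'],cv2.COLOR_RGB2HSV); red=((hsv[...,0]<6)|(hsv[...,0]>174))&(hsv[...,1]>190)&(hsv[...,2]>90)&(P[...,2]>.12)
k=P[red]; print('key red',len(k),k.mean(0).round(4) if len(k) else '')
go(.658,-.0195,.2,105)
E
python3 slot.py w5.png
```

```text
time_s: 12.95
eef_pos: [0.6539, -0.0186, 0.1962]
tool_rot: [-3.14, -0.001, 1.832]
contact_force: [0.8, -0.2, -0.6]
grip_width: 0.138
grasp_force: 55.0
box 12874 [ 0.6565 -0.0127  0.069 ] ((658.218505859375, -20.409095764160156), (101.0023193359375, 100.30728912353516), 15.619361877441406)
grey pct [ 67.    90.   165.75 176.   183.  ]
slot 210 [ 0.6582 -0.0202  0.07  ] ((657.8831787109375, -20.02758026123047), (7.966123104095459, 17.288944244384766), 15.361188888549805)
key red 2447 [ 0.6506 -0.0092  0.2276]
t 13.0 travel [-0.0043  0.0084 -0.0086] yaw -0.0002 | cur [ 0.6543 -0.0187  0.1966] yaw 104.99 F [-0.4 -0.  -0.8] grip 0.133 55.0
```

View pics/w5.png

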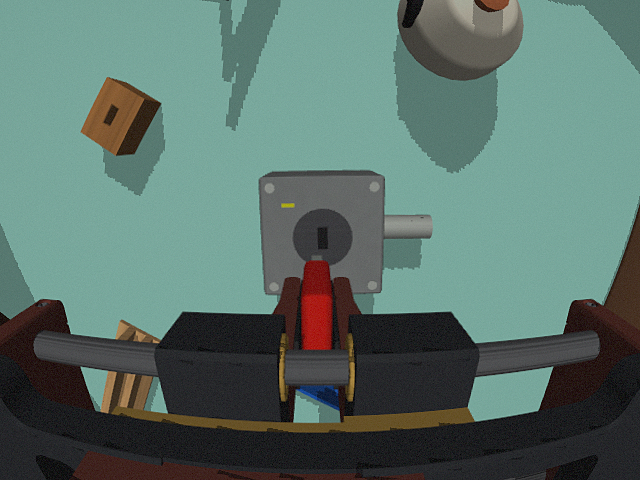

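The wrist view shows the slot at (322,238), with the key tip just short of it at (316,258). Slot at (0.658,-0.0201), yaw 15.4, size 8 x 17 as it should be. Next: align and lower.

```bash
python3 -m inch '[{"travel":[-0.004,0.009,0.05],"yaw":-0.008},{"travel":[-0.004,0.009,0.12],"yaw":-0.008},{"travel":[-0.004,0.009,0.18],"yaw":-0.008},{"travel":[-0.004,0.009,0.185],"yaw":-0.008},{"travel":[-0.004,0.009,0.185],"yaw":-0.008},{"travel":[-0.004,0.009,0.185],"yaw":-0.008}]'; python3 -c "
from h import *
go(.658,-.0201,.1,105.4)"
```

```text
time_s: 13.75
eef_pos: [0.6603, -0.0198, 0.1237]
tool_rot: [3.14, 0.001, 1.839]
contact_force: [0.6, -0.2, -0.2]
grip_width: 0.136
grasp_force: 55.0
t 13.75 travel [ 0.0009 -0.0059  0.0593] yaw -0.0005 | cur [ 0.6603 -0.0198  0.1237] yaw 105.38 F [ 0.6 -0.2 -0.2] grip 0.136 55.0
```

```bash
python3 -m inch '[{"travel":[0,-0.003,0],"yaw":0},{"travel":[0,-0.003,0],"yaw":0},{"travel":[0,-0.003,0],"yaw":0}]'; python3 slot.py w6.png; python3 -c "
from h import *
go(.658,-.0201,.1,105.4)"
```

```text
time_s: 14.12
eef_pos: [0.6585, -0.0201, 0.123]
tool_rot: [3.141, 0.0, 1.839]
contact_force: [-0.1, 0.5, -0.3]
grip_width: 0.139
grasp_force: 55.0
box 18322 [ 0.6542 -0.0056  0.069 ] ((656.0927124023438, -13.061946868896484), (100.70314025878906, 85.85444641113281), 15.821187019348145)
grey pct [ 79.62 162.   172.   179.   185.  ]
slot 93 [ 0.6565 -0.0138  0.07  ] ((659.9886474609375, -20.548725128173828), (9.139881134033203, 21.92517852783203), 32.517112731933594)
key red 2441 [ 0.655  -0.0106  0.1547]
t 14.18 travel [ 0.0016 -0.0006 -0.1928] yaw 0.0084 | cur [ 0.6584 -0.0201  0.1229] yaw 105.38 F [-0.5  0.1 -0.5] grip 0.134 55.0
t 14.18 travel [ 0.0002 -0.0011  0.0572] yaw -0.0005 | cur [ 0.6584 -0.0201  0.1229] yaw 105.38 F [-0.5  0.1 -0.5] grip 0.134 55.0
```

Aligned. Lowering into the mouth and on to the first disc.

```bash
python3 -m inch '[{"travel":[0,-0.001,0.02],"yaw":0},{"travel":[0,-0.001,0.035],"yaw":0},{"travel":[0,-0.001,0.045],"yaw":0},{"travel":[0,-0.001,0.055],"yaw":0},{"travel":[0,-0.001,0.06],"yaw":0},{"travel":[0,-0.001,0.063],"yaw":0},{"travel":[0,-0.001,0.066],"yaw":0}]'; python3 -c "
from h import *
go(.658,-.0201,.0971,105.4)"
```

```text
time_s: 15.05
eef_pos: [0.6581, -0.0202, 0.0964]
tool_rot: [3.141, 0.0, 1.839]
contact_force: [1.7, -0.3, -1.2]
grip_width: 0.135
grasp_force: 55.0
t 15.05 travel [ 0.0002 -0.0003 -0.0017] yaw -0.0006 | cur [ 0.6581 -0.0202  0.0964] yaw 105.37 F [ 1.7 -0.3 -1.2] grip 0.135 55.0
```

```bash
python3 -m inch '[{"travel":[0,0,0.004],"yaw":0},{"travel":[0,0,0.007],"yaw":0},{"travel":[0,0,0.007],"yaw":0}]'; python3 -c "
from h import *
go(.658,-.0201,.0971,105.4)"
```

```text
time_s: 15.42
eef_pos: [0.6582, -0.0201, 0.0935]
tool_rot: [3.141, -0.0, 1.839]
contact_force: [1.0, 0.5, -1.4]
grip_width: 0.131
grasp_force: 55.0
t 15.43 travel [ 0.0002 -0.0005 -0.0091] yaw -0.0005 | cur [ 0.6582 -0.0201  0.0935] yaw 105.38 F [ 1.   0.5 -1.4] grip 0.131 55.0
```

```bash
python3 -m inch '[{"travel":[0,0,0.004],"yaw":0},{"travel":[0,0,0.008],"yaw":0},{"travel":[0,0,0.01],"yaw":0},{"travel":[0,0,0.01],"yaw":0}]'; python3 -c "
from h import *
go(.658,-.0201,.0876,105.4)"
```

```text
time_s: 15.92
eef_pos: [0.6582, -0.0201, 0.0894]
tool_rot: [3.141, -0.0, 1.839]
contact_force: [3.2, 0.9, -0.1]
grip_width: 0.13
grasp_force: 55.0
t 15.93 travel [ 0.0002 -0.0006  0.0046] yaw -0.0006 | cur [ 0.6582 -0.0201  0.0894] yaw 105.37 F [ 3.2  0.9 -0.1] grip 0.13 55.0
```

```bash
python3 -m inch '[{"travel":[0,0,0.005],"yaw":0},{"travel":[0,0,0.01],"yaw":0},{"travel":[0,0,0.015],"yaw":0},{"travel":[0,0,0.015],"yaw":0}]'; python3 -c "
from h import *
go(.658,-.0201,.0876,105.4)
print(sensors.get_obs()['ft_torque'])
d=grab('scene'); save(d,'s7.png',(255,215,345,315),6)"
```

```text
time_s: 16.42
eef_pos: [0.6584, -0.0202, 0.0833]
tool_rot: [3.141, 0.0, 1.839]
contact_force: [5.2, 1.3, -1.8]
grip_width: 0.136
grasp_force: 55.0
t 16.43 travel [ 0.0006 -0.0008 -0.0107] yaw -0.0007 | cur [ 0.6584 -0.0202  0.0833] yaw 105.37 F [ 5.2  1.3 -1.8] grip 0.136 55.0
[ 0.12553244 -1.05390046 -0.05009015]
```

View pics/s7.png

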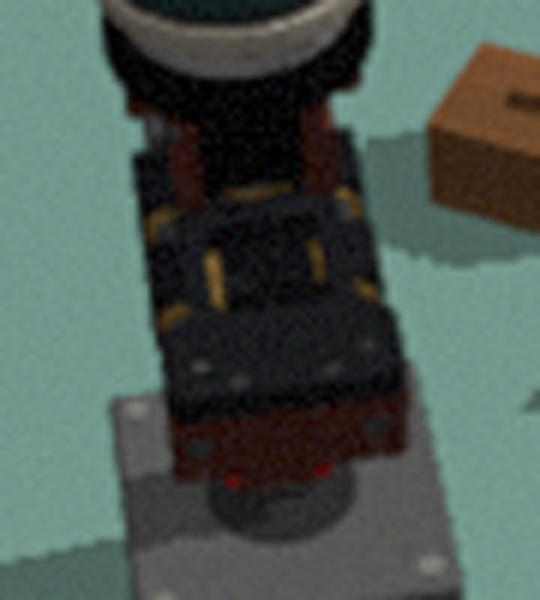

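The view shows the red bow edges at (233,482) and (323,470), just above the brass cylinder, so the blade is in. There is a small side load, which I'll relieve while continuing down.

```bash
python3 -m inch '[{"travel":[0,0.003,0.003],"yaw":0},{"travel":[0,0.003,0.007],"yaw":0},{"travel":[0,0.003,0.01],"yaw":0},{"travel":[0,0.003,0.01],"yaw":0}]'; python3 -c "
from h import *
go(.658,-.0201,.0776,105.4)
print(sensors.get_obs()['ft_torque'])"
```

```text
time_s: 16.98
eef_pos: [0.6586, -0.0198, 0.0791]
tool_rot: [-3.141, -0.0, 1.839]
contact_force: [1.8, 0.4, -0.6]
grip_width: 0.134
grasp_force: 55.0
t 16.98 travel [-0.0003 -0.0016  0.0038] yaw -0.0005 | cur [ 0.6586 -0.0198  0.0791] yaw 105.38 F [ 1.8  0.4 -0.6] grip 0.134 55.0
[ 0.03555802 -0.4571078   0.04412186]
```

```bash
python3 -m inch '[{"travel":[0,0.001,0.003],"yaw":0},{"travel":[0,0.001,0.006],"yaw":0},{"travel":[0,0.001,0.009],"yaw":0},{"travel":[0,0.001,0.009],"yaw":0}]'; python3 -c "
from h import *
go(.658,-.0201,.0776,105.4)
print(sensors.get_obs()['ft_torque'])"
```

```text
time_s: 17.48
eef_pos: [0.6588, -0.0197, 0.0776]
tool_rot: [-3.141, -0.0, 1.839]
contact_force: [-3.9, 0.8, 13.7]
grip_width: 0.137
grasp_force: 55.0
t 17.48 travel [-0.0004 -0.0022 -0.    ] yaw -0.0003 | cur [ 0.6588 -0.0197  0.0776] yaw 105.39 F [-3.9  0.8 13.7] grip 0.137 55.0
[0.10420353 0.74863294 0.0212564 ]
```

```bash
sed -i 's/P\[...,2\]>.12)/P[...,2]>.075)/' slot.py; python3 slot.py w8.png; python3 -c "
from h import *
d=grab('scene'); save(d,'s8.png',(255,215,345,315),6); P=pts(d); hsv=cv2.cvtColor(d['frame'],cv2.COLOR_RGB2HSV)
m=((hsv[...,0]<6)|(hsv[...,0]>174))&(hsv[...,1]>150)&(hsv[...,2]>50)&(np.hypot(P[...,0]-.658,P[...,1]+.02)<.06)
q=P[m]; print(len(q), q.min(0) if len(q) else '',np.argwhere(m)[:8].tolist())"
```

```text
box 21846 [0.6519 0.0025 0.069 ] ((652.9577026367188, -2.2053985595703125), (100.61622619628906, 63.63109588623047), 15.580414772033691)
grey pct [113.94 134.   157.25 174.   182.  ]
slot 140 [ 0.6566 -0.0094  0.07  ] ((657.3050537109375, -10.100948333740234), (32.83644104003906, 12.348794937133789), 5.054386138916016)
key red 2433 [ 0.6553 -0.0101  0.1095]
t 17.52 travel [ 0.0011 -0.002  -0.3061] yaw 0.0086 | cur [ 0.6588 -0.0197  0.0776] yaw 105.39 F [-3.6  0.2 13.5] grip 0.128 55.0
7 [ 0.66010368 -0.03759909  0.06993119] [[236, 308], [237, 309], [238, 308], [247, 285], [296, 308], [298, 294], [298, 295]]
```

View pics/w8.png

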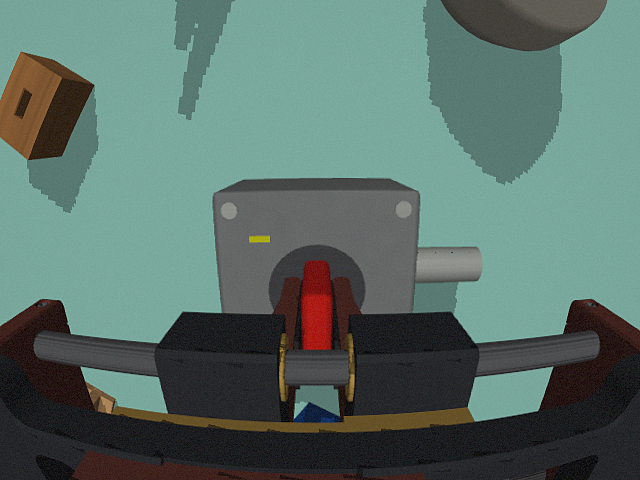

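The wrist view shows the bow seated at the brass cylinder (318,280). The bow's height relative to the TCP is unchanged, so the key has not slipped, and its shoulder is at z = 0.070: fully home. The contact force rose exactly at the predicted height. Now turn clockwise (+yaw).

```bash
python3 -m inch '[{"travel":[0,-0.002,0],"yaw":0.05},{"travel":[0,-0.003,0],"yaw":0.15},{"travel":[0,-0.003,0],"yaw":0.3},{"travel":[0,-0.003,0],"yaw":0.45},{"travel":[0,-0.003,0],"yaw":0.6},{"travel":[0,-0.003,0],"yaw":0.75},{"travel":[0,-0.003,0],"yaw":0.9},{"travel":[0,-0.003,0],"yaw":1.0}]'; python3 -c "
from h import *
go(.658,-.0201,.0776,15.4)
print(sensors.get_obs()['ft_torque'])"
```

```text
time_s: 18.58
eef_pos: [0.6583, -0.0197, 0.0776]
tool_rot: [3.141, -0.0, 1.051]
contact_force: [-3.5, 2.7, 12.3]
grip_width: 0.131
grasp_force: 55.0
t 18.57 travel [-0.0013 -0.0001  0.    ] yaw 0.9963 | cur [ 0.6583 -0.0197  0.0776] yaw 60.23 F [-3.5  2.7 12.3] grip 0.131 55.0
[0.3061954  0.52552679 0.22885678]
```

Torque of 0.23 N m shows the spring is winding. On to the stop.

```bash
python3 -m inch '[{"travel":[0,0,0],"yaw":0.15},{"travel":[0,0,0],"yaw":0.3},{"travel":[0,0,0],"yaw":0.45},{"travel":[0,0,0],"yaw":0.6},{"travel":[0,0,0],"yaw":0.75},{"travel":[0,0,0],"yaw":0.88},{"travel":[0,0,0],"yaw":0.96},{"travel":[0,0,0],"yaw":1.0}]'; python3 -m inch '[{"travel":[0,0,0],"yaw":0},{"travel":[0,0,0],"yaw":0},{"travel":[0,0,0],"yaw":0},{"travel":[0,0,0],"yaw":0}]'; python3 -c "
from h import *
go(.658,-.0201,.0776,15.4)
print(sensors.get_obs()['ft_torque'])
lean()
d=grab('wrist'); save(d,'w9.png'); P=pts(d,True); hsv=cv2.cvtColor(d['frame'],cv2.COLOR_RGB2HSV); red=((hsv[...,0]<6)|(hsv[...,0]>174))&(hsv[...,1]>190)&(hsv[...,2]>90)&(P[...,2]>.075)&(P[...,2]<.13)
k=P[red]; print(len(k),k.mean(0),cv2.minAreaRect((k[:,:2]*1000).astype(np.float32)))"
```

```text
time_s: 19.58
eef_pos: [0.6579, -0.0192, 0.0776]
tool_rot: [-3.141, 0.0, 0.268]
contact_force: [-3.7, 3.7, 13.6]
grip_width: 0.133
grasp_force: 55.0
time_s: 20.08
eef_pos: [0.6579, -0.0192, 0.0776]
tool_rot: [-3.14, 0.0, 0.269]
contact_force: [-2.5, 3.3, 12.9]
grip_width: 0.136
grasp_force: 55.0
t 20.07 travel [-0.0004  0.0022 -0.    ] yaw 0.0002 | cur [ 0.6579 -0.0192  0.0776] yaw 15.41 F [-2.5  3.3 12.9] grip 0.136 55.0
[0.58805785 0.67634128 0.31437385]
plane 3252 c [0.5311 0.291  0.0605] n [ 0.953 -0.066  0.296] lean 0.301 yaw -4.0 y range [0.207 0.373] foot x 0.5499 rms 0.0019
1620 [ 0.66485146 -0.0183439   0.11405894] ((663.7814331054688, -18.67313575744629), (23.15897560119629, 11.17929458618164), 16.176471710205078)
```

View pics/w9.png

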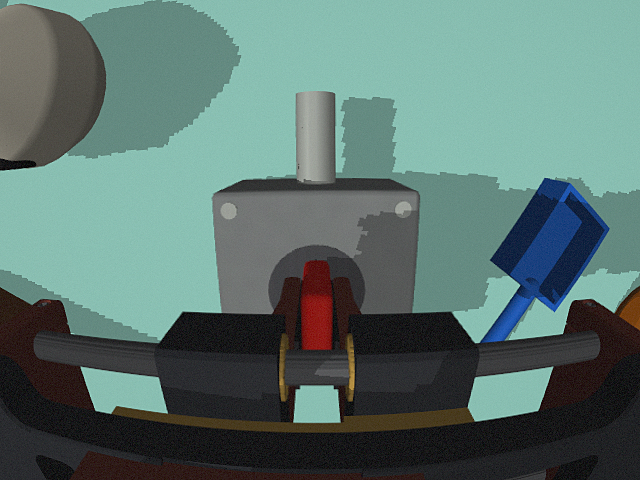

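The key has turned with the bow at yaw 16° (318,290), torque is 0.31 N m and the screen is still leaning. I'll take up the slot play with a few degrees more, then hand in.

```bash
python3 -m inch '[{"travel":[0,0,0],"yaw":0.05},{"travel":[0,0,0],"yaw":0.09},{"travel":[0,0,0],"yaw":0.09},{"travel":[0,0,0],"yaw":0.09},{"travel":[0,0,0],"yaw":0.09}]'; python3 -c "
from h import *
go(.658,-.0201,.0776,15.4)
print(sensors.get_obs()['ft_torque'])
print(job.sign_off())"
```

```text
time_s: 20.8
eef_pos: [0.6579, -0.0191, 0.0776]
tool_rot: [-3.14, 0.0, 0.198]
contact_force: [-3.5, 3.5, 12.6]
grip_width: 0.133
grasp_force: 55.0
t 20.8 travel [-0.0003  0.0024 -0.0001] yaw -0.0898 | cur [ 0.6579 -0.0191  0.0776] yaw 11.36 F [-3.5  3.5 12.6] grip 0.133 55.0
[0.68868647 0.62004326 0.22688137]
the job is handed in; nothing more can be done
None
```

Job handed in at 20.8 s, no verdict returned: the screen leans on the rail's far side at about 0.30 rad, let go, and the key is home, still gripped and turned about 94° at the gripper; the key met no tumbler resistance going in, so I did not rock it, and I inferred the cylinder's angle from the tool's turn (torque 0.31 N m at 90°, 0.23 after the last 4°).

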